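# Fit the antenna element into its bracket

### The job

Draw the antenna element out of its storage sleeve, lay it flat on the table clear of the sleeve and let go of it. Then take it up again and push its rod through both eyelets of the antenna bracket, from the side with the grey ledge, until the end of the grip is fully home against the first plate, and let go. Leave the screwdriver, the wrench and the screw jar where they are.

Things in the scene. Friction and masses are not known exactly. Their poses are not given: they have to be found in the camera images.
- element: Antenna element, 120 g: black plastic grip 60 long, 22 x 22 square, thin grey bands; straight bare steel rod 8 diameter sticks 85 out of the middle of one end, last 6 tapering to 3. Origin on the rod's axis at the shoulder where the rod leaves the grip; x points to the tip; grip spans x = -60..0. Centre of mass in the grip: laid on the table it rests on the grip, rod level, axis 11 high.
- element_tip (a point): the tip of the rod, on its axis, 85 from the shoulder
- element_tail (a point): the far end of the grip, on the axis, 60 behind the shoulder
- sleeve: Storage sleeve, fixed: square aluminium tunnel 93 long, 34 wide, 32 high, walls 3, closed at the back; its floor is the table; two small screw tabs beside it. Origin on the table under its middle, x points out of the mouth (x = 46.5). At the start the element lies inside along x, shoulder 25 inside the mouth: only the last 60 of the rod sticks out.
- sleeve_mouth (a point): centre of the element's axis at the mouth, 11 above the table
- bracket: Antenna bracket, fixed: steel foot 110 (x) x 70 x 8, two upright plates 50 wide, 6 thick, 88 high, each with a 12 diameter eyelet centred 60 above the table. Origin on the table under the entry face of the first plate (x = 0..6); second plate x = 40..46. Rod enters along +x. Grey ledge x = -45..0, 14 wide, top 47.5 high, carries the grip when home (it drops 1.5 there).
- eyelet1 (a point): centre of the first eyelet, on the first plate's entry face, 60 above the table; x axis along the insertion direction
- eyelet2 (a point): centre of the second eyelet, on its entry face, 40 behind the first
- screwdriver: screwdriver lying along x ahead of the robot, 170 long; leave it alone
- jar: small clear screw jar with white cap, 44 diameter, 50 high, beside the bracket; leave it alone
- wrench: steel wrench, 130 long, lying flat beside the sleeve; leave it alone

How it is judged:
By the outcome, as a careful person would: the job done as asked, in the order asked, and still so for the second after the job is handed in, with the robot touching nothing.
It also fails if it takes over 54 s, if anything falls off the work surface, if the arm or the gripper's body presses on something with over 40 N, if the wrist force passes 120 N, or if a joint passes its speed limit or range.

### The arm

A 6-joint arm with a two-finger parallel gripper is mounted at the origin on the work surface. World frame = base frame: x ahead of the robot, y to its left, z up, the work surface at z = 0. Lengths are in m, angles in degrees, forces in N, time in s.
With the tool pointing down it reaches from about 0.35 to 0.875 m from the base axis. Payload 4.2 kg.
Tool frame: the origin (TCP) lies at the very end of the fingers, on their centre line; the grasp point (between the pads) lies 19 mm behind it; z points along the fingers, y is the line along which they close (so a half turn about z gives the same grasp; the last joint's range is limited). The gripper opens to 87 mm and grips with 3 to 60 N. Pads are 19 mm wide; open, the fingers measure 117 mm over their backs; the gripper's body (75 mm by 190 mm) begins 51 mm behind the grasp point.
Start: joints at [-52.219, 22.042, 0.453, 0, -68.411, -14.817], TCP at [0.244, -0.575, 0.223] pointing down, gripper open.
Joint ranges: [-179.83, 179.83], [-69.29, 118.12], [-61.27, 80.66], [-181.25, 117.63], [-171.15, -9.14], [-177.46, 177.46]. Speed limits (degrees/s): [159.86, 159.86, 180, 180, 180, 180].

### API

Orientations are given as a 3x3 rotation matrix whose columns are the frame's x, y, z axes.
In Python, from station import r gives the robot as it stands.
- The arm moves only by the tool jog_arm, never from a script. Its argument "plan" is text: rows parted by semicolons, each of 7 numbers parted by spaces: the shift along the tool's x, y, z normalised to -1 to 1, where 1 is 0.025 m, then the turn, a rotation vector about the tool's x, y, z normalised to -1 to 1, where 1 is 8 degrees, then the closure, from -1 (fully open) to 1 (shut). A call has exactly 10 rows; each row shifts and turns the commanded pose from where the row before left it, along the tool's axes as they then stand; what a row does not reach is not made up. A row lasts 1/10 s, in which the tool goes at most 50 mm and 8.59 degrees, less where a joint would pass 70% of its speed; a pose out of reach is approached as far as the arm can. A call with a number of a shift or a turn outside -1 to 1 is refused whole. A call with a gripper value outside its range is refused whole. The fingers move at their own pace and stop on an object; the grip force is fixed at half the most. Time passes only in rows, so rows that do not move let the fingers close, or fill a call up. It gives the time, the measured TCP pose, the force, the opening and the grip force at its end, in the units of the state.
- r.sense(): the state, without advancing time (a new reading comes with each control period).
- r.capture(name): name is "scene" or "side" or "wrist"; returns (picture, depth): 420x560x3 uint8, red, green, blue; 420x560 float32, m along the optical axis (not along the pixel's ray), 0 where there is no reading.
- r.get_calibration(name): a dict with "mtx" (3x3 intrinsics, pixels), "distortion" ([k1, k2, p1, p2, k3] as OpenCV has them; the pictures are not rectified), "extrinsics" (4x4, takes a point from camera to world coordinates). Camera axes: x right, y up, looking along -z (the intrinsics and any distortion apply to the point x, -y, -z); pixel columns grow to the right and rows downward; lengths in m; the calibration is good to about 2 mm. A picture is of the moment at which its call begins: read the wrist's pose just before it. get_calibration takes no time and is no camera call; for the wrist camera it gives the pose at the moment of the call.
- r.finish_job(): hands the job in; it is judged then, once.
The state is a dict: "time_s": time; "joints": joint angles; "joint_velocities": joint speeds; "effort": joint torques, N m; "tcp_pos": TCP position; "ee_rot": TCP orientation; "wrist_force": force on the tool from outside, world axes, zero at the start; "moment": the same for the moment, N m; "gripper_width": opening from 0.0 (shut) to 1.0 (fully open); "gripper_force": force on a finger pad.
Only numpy, scipy, OpenCV 4.12 (cv2) and the standard library are available. Lean on these libraries where they do the work, as an engineer would, in place of code of your own. Each camera call takes 0.05 s, during which the arm holds its last target. There are 200 camera calls.

## Working session

There is one attempt and no reset: what is moved stays moved. The work goes in short steps, Python scripts to look and compute and a tool call to move; the robot and the scene stay as the last step left them, time stands still between calls to the robot, and variables do not carry over. Pictures are saved under pics/ and viewed, at most 10 in all, crops included, and the job is handed in when it is done.

Besides the shell and the picture viewer there is one more tool, called after "Emit:" by a JSON object that holds its "op" and its "data". jog_arm: Moves the arm, as the interface text tells. Scaled input: -1 to 1 covers 0.025 m each way for a shift and 8 degrees each way for a turn. Its arguments: {"type":"object","properties":{"plan":{"type":"string"}},"required":["plan"]}

```bash
mkdir -p pics; cat > h.py <<'E'
import numpy as np, cv2
from station import r
def cap(n,f=None):
    c=r.get_calibration(n); im,d=r.capture(n)
    if f: cv2.imwrite('pics/'+f,im[:,:,::-1]); np.savez('pics/'+f+'.npz',im=im,d=d,**{k:np.array(v) for k,v in c.items()})
    return im,d,c
def ray(c,uv):
    K=np.array(c['mtx']);D=np.array(c['distortion'],float);T=np.array(c['extrinsics'])
    p=cv2.undistortPoints(np.array(uv,float).reshape(-1,1,2),K,D)[:,0]
    v=np.c_[p[:,0],-p[:,1],-np.ones(len(p))]
    return T[:3,3],v@T[:3,:3].T
def plane(c,uv,z):
    o,v=ray(c,uv); return o+v*((z-o[2])/v[:,2])[:,None]
def pts(c,d,m=None):
    m=(d>0) if m is None else m&(d>0)
    y,x=np.nonzero(m); o,v=ray(c,np.c_[x,y]); return o+v*d[y,x][:,None],np.c_[x,y]
def proj(c,P):
    K=np.array(c['mtx']);D=np.array(c['distortion'],float);T=np.linalg.inv(np.array(c['extrinsics']))
    q=np.atleast_2d(P)@T[:3,:3].T+T[:3,3]; q=q*[1,-1,-1]
    return cv2.projectPoints(q,np.zeros(3),np.zeros(3),K,D)[0][:,0]
E
python3 - <<'E'
from h import *
for n in ['scene','side','wrist']:
    im,d,c=cap(n,n+'0.png'); print(n,np.round(c['extrinsics'],3).tolist(),np.round(c['mtx'],1).tolist(),(d>0).mean())
s=r.sense();print(s['time_s'],s['ee_rot'],s['gripper_width'])
E
```

```text
scene [[-0.421, -0.489, 0.764, 1.152], [0.907, -0.221, 0.359, 0.258], [-0.006, 0.844, 0.537, 0.51], [0.0, 0.0, 0.0, 1.0]] [[398.9, 0.0, 279.6], [0.0, 398.9, 208.5], [0.0, 0.0, 1.0]] 0.9960926870748299
side [[-0.985, 0.122, -0.123, 0.436], [-0.174, -0.735, 0.655, 0.566], [-0.01, 0.667, 0.745, 0.739], [0.0, 0.0, 0.0, 1.0]] [[404.9, 0.0, 283.2], [0.0, 404.9, 213.7], [0.0, 0.0, 1.0]] 0.9961819727891157
wrist [[-0.39, -0.892, -0.23, 0.181], [0.921, -0.377, -0.099, -0.602], [0.002, -0.25, 0.968, 0.384], [0.0, 0.0, 0.0, 1.0]] [[316.7, 0.0, 276.1], [0.0, 316.7, 207.9], [0.0, 0.0, 1.0]] 0.9773809523809524
0.15 [[-9.20800177e-01 -3.90033955e-01 -7.40906511e-04]
 [-3.90034643e-01  9.20799014e-01  1.46768636e-03]
 [ 1.09778468e-04  1.64042507e-03 -9.99998648e-01]] 0.9978431651604491
```

View pics/scene0.png

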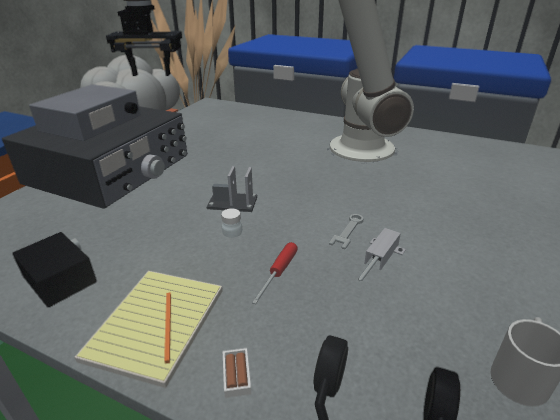

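View pics/side0.png

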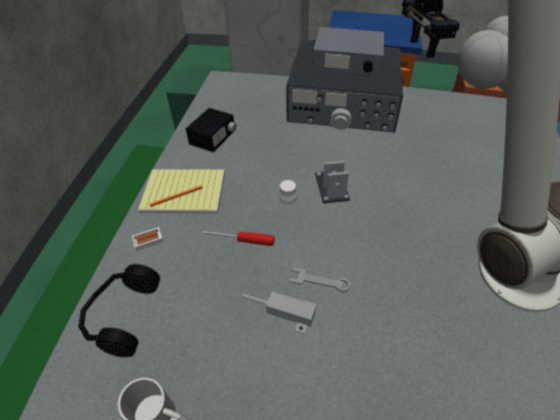

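The scene view shows the sleeve at about (383,248) with the rod tip at (361,278). The bracket is at about (235,190), with its ledge on the left (215,195), which is the -y side. The wrench is at (347,230) and the jar at (231,222). The side view shows the sleeve at (291,308), the rod tip at (244,296) and the bracket at (333,180).

```bash
python3 - <<'E'
from h import *
V={}
for n,bs,bb in [('scene',(350,215,415,290),(200,160,265,215)),('side',(235,280,325,335),(305,155,360,205))]:
    z=np.load(f'pics/{n}0.png.npz'); c={k:z[k] for k in ('mtx','distortion','extrinsics')}; d=z['d']
    def box(b):
        m=np.zeros(d.shape,bool); m[b[1]:b[3],b[0]:b[2]]=1; return pts(c,d,m)[0]
    P=box(bs); 
    print(n,'table z',np.percentile(P[:,2],[10,30,50]))
    t=P[(P[:,2]>.027)&(P[:,2]<.036)]; R=cv2.minAreaRect((t[:,:2]*1000).astype(np.float32)); print(n,'sleeve top',len(t),R, cv2.boxPoints(R).tolist())
    t=P[(P[:,2]>.007)&(P[:,2]<.018)]; print('low pts',np.round(t[np.argsort(-t[:,0])][:8],3).tolist())
    P=box(bb)
    for lo,hi in [(.083,.093),(.044,.051),(.005,.012)]:
        t=P[(P[:,2]>lo)&(P[:,2]<hi)]
        if len(t)>4:
            R=cv2.minAreaRect((t[:,:2]*1000).astype(np.float32)); print(n,'bracket',lo,len(t),t.mean(0).round(4),[np.round(q,1).tolist() for q in R[:2]],R[2], np.round(cv2.boxPoints(R)).tolist())
for n,b in [('scene',(190,150,280,225)),('side',(300,145,365,210)),('scene',(330,205,420,295)),('side',(230,255,360,345))]:
    im=cv2.imread(f'pics/{n}0.png')[b[1]:b[3],b[0]:b[2]]
    im=cv2.resize(im,(400,300),interpolation=cv2.INTER_CUBIC); V[n+str(b)]=im
L=list(V.values()); cv2.imwrite('pics/crop.png',np.vstack([np.hstack(L[:2]),np.hstack(L[2:])]))
E
```

```text
scene table z [-0.00048779  0.00022923  0.00080342]
scene sleeve top 549 ((498.35223388671875, 176.9781494140625), (34.984901428222656, 96.10735321044922), 79.94718933105469) [[447.98291015625, 168.14230346679688], [542.61474609375, 151.3662109375], [548.7215576171875, 185.81399536132812], [454.0897216796875, 202.590087890625]]
low pts [[0.604, 0.159, 0.013], [0.603, 0.16, 0.012], [0.602, 0.158, 0.013], [0.602, 0.162, 0.012], [0.601, 0.16, 0.014], [0.601, 0.163, 0.015], [0.601, 0.162, 0.014], [0.6, 0.16, 0.015]]
scene bracket 0.083 83 [ 0.4463 -0.1748  0.0873] [[444.3, -176.0], [52.2, 46.9]] 17.257369995117188 [[412.0, -161.0], [426.0, -206.0], [476.0, -191.0], [462.0, -146.0]]
scene bracket 0.044 193 [ 0.499  -0.175   0.0485] [[501.3, -181.2], [144.6, 91.1]] 17.723487854003906 [[419.0, -160.0], [446.0, -247.0], [584.0, -203.0], [556.0, -116.0]]
scene bracket 0.005 476 [ 0.4612 -0.1894  0.0084] [[452.2, -197.1], [73.0, 110.0]] 18.66892433166504 [[400.0, -157.0], [435.0, -261.0], [504.0, -238.0], [469.0, -133.0]]
side table z [-2.09998387e-03 -9.80920505e-04 -6.17532679e-05]
side slee
[... 268 characters left out ...]
47656]]
low pts [[0.601, 0.163, 0.014], [0.601, 0.164, 0.012], [0.6, 0.159, 0.011], [0.6, 0.163, 0.007], [0.599, 0.162, 0.014], [0.599, 0.163, 0.012], [0.598, 0.16, 0.014], [0.597, 0.164, 0.014]]
side bracket 0.083 126 [ 0.4443 -0.174   0.0867] [[444.2, -175.6], [48.8, 50.5]] 17.634408950805664 [[413.0, -159.0], [429.0, -207.0], [475.0, -192.0], [460.0, -144.0]]
side bracket 0.044 63 [ 0.4425 -0.1636  0.0477] [[449.6, -172.7], [47.4, 62.1]] 34.50440216064453 [[412.0, -160.0], [448.0, -212.0], [487.0, -185.0], [452.0, -134.0]]
side bracket 0.005 288 [ 0.4588 -0.1774  0.0081] [[452.1, -196.7], [71.5, 113.9]] 20.77638053894043 [[398.0, -156.0], [439.0, -263.0], [506.0, -237.0], [465.0, -131.0]]
```

View pics/crop.png

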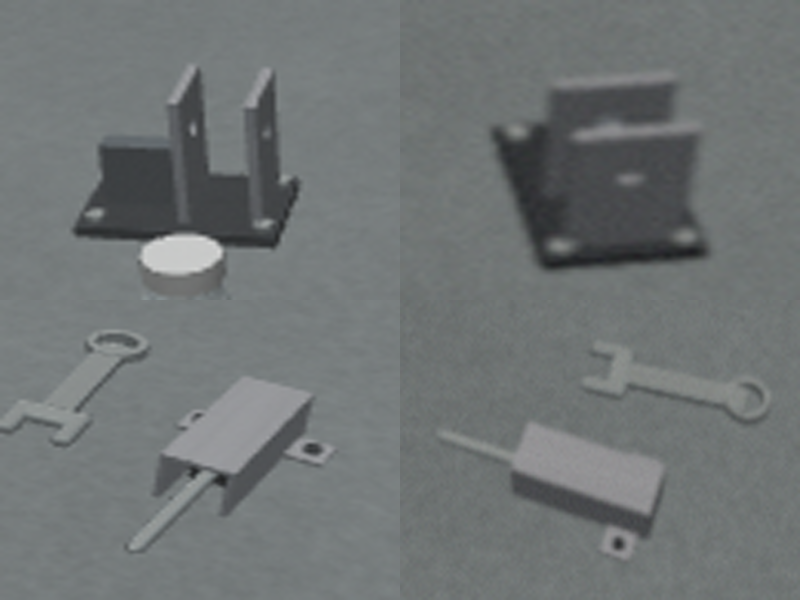

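The crops show the bracket plates with their eyelets and the ledge on the -y side, plus the rod sticking out of the sleeve mouth toward +x. Next I'll check that the travel path is clear and locate the jar and wrench.

```bash
python3 - <<'E'
from h import *
A=np.array([.244,-.575]);B=np.array([.5765,.1645]);u=(B-A)/np.linalg.norm(B-A);n=np.array([-u[1],u[0]])
for v in ['scene','side']:
    z=np.load(f'pics/{v}0.png.npz'); c={k:z[k] for k in ('mtx','distortion','extrinsics')}
    P,_=pts(c,z['d']); s=(P[:,:2]-A)@u; t=(P[:,:2]-A)@n
    for a in np.arange(0,.85,.1):
        m=(s>a)&(s<a+.1)&(abs(t)<.14)
        if m.any(): print(v,round(a,1),m.sum(),P[m,2].max().round(3),t[m][P[m,2].argmax()].round(3))
    if v=='side':
        d=z['d'];m=np.zeros(d.shape,bool);m[178:205,275:300]=1;Q=pts(c,d,m)[0];Q=Q[Q[:,2]>.045];print('jar',Q.mean(0))
        m[:]=0;m[262:293,288:353]=1;Q=pts(c,d,m)[0];Q=Q[(Q[:,2]>.003)&(Q[:,2]<.015)];print('wrench',np.percentile(Q,[2,98],axis=0))
E
```

```text
scene 0.0 2609 0.418 -0.029
scene 0.1 3110 0.208 -0.137
scene 0.2 1991 0.135 -0.134
scene 0.3 1442 0.048 -0.06
scene 0.4 2799 0.09 0.006
scene 0.5 3282 0.053 -0.112
scene 0.6 3586 0.028 -0.093
scene 0.7 4786 0.035 0.031
scene 0.8 6414 0.035 0.033
side 0.0 3161 0.367 -0.0
side 0.1 4173 0.208 -0.134
side 0.2 2592 0.136 -0.138
side 0.3 2168 0.007 -0.078
side 0.4 3395 0.09 -0.04
side 0.5 3815 0.053 -0.104
side 0.6 4242 0.029 -0.078
side 0.7 5033 0.034 0.051
side 0.8 6427 0.034 0.062
jar [ 0.55598768 -0.13316373  0.04896025]
wrench [[0.38852015 0.07343814 0.00346832]
 [0.5091828  0.11081902 0.00929903]]
```

Emit:
{"op": "jog_arm", "data": {"plan": "0 0 0 0 0 0.81 -1;0 0 0 0 0 0.81 -1;0 0 0 0 0 0.81 -1;0 0 0 0 0 0.81 -1;0 0 0 0 0 0.82 -1;-0.26 0.98 0 0 0 0 0;-0.26 0.98 0 0 0 0 0;-0.26 0.98 0 0 0 0 0;-0.26 0.98 0 0 0 0 0;-0.26 0.98 0 0 0 0 0"}}

```text
time_s: 1.15
tcp_pos: [0.2963, -0.4589, 0.2222]
ee_rot: [[-0.986, 0.166, -0.0], [0.166, 0.986, 0.001], [0.001, 0.001, -1.0]]
wrist_force: [0.0, -0.4, 0.6]
gripper_width: 0.63
gripper_force: 0.0
```

Emit:
{"op": "jog_arm", "data": {"plan": "-0.26 0.98 0 0 0 0 0;-0.26 0.98 0 0 0 0 0;-0.26 0.98 0 0 0 0 0;-0.26 0.98 0 0 0 0 0;-0.26 0.98 0 0 0 0 0;-0.26 0.98 0 0 0 0 0;-0.26 0.98 0 0 0 0 0;-0.26 0.98 0 0 0 0 0;-0.26 0.98 0 0 0 0 0;-0.26 0.98 0 0 0 0 0"}}

```text
time_s: 2.15
tcp_pos: [0.4009, -0.228, 0.2224]
ee_rot: [[-0.986, 0.165, -0.0], [0.165, 0.986, 0.0], [0.0, 0.0, -1.0]]
wrist_force: [1.4, -0.5, -0.2]
gripper_width: 0.5
gripper_force: 0.0
```

Emit:
{"op": "jog_arm", "data": {"plan": "-0.26 0.98 0 0 0 0 0;-0.26 0.98 0 0 0 0 0;-0.26 0.98 0 0 0 0 0;-0.26 0.98 0 0 0 0 0;-0.26 0.98 0 0 0 0 0;-0.26 0.98 0 0 0 0 0;-0.26 0.98 0 0 0 0 0;-0.26 0.98 0 0 0 0 0;-0.26 0.98 0 0 0 0 0;-0.26 0.98 0 0 0 0 0"}}

```text
time_s: 3.15
tcp_pos: [0.5055, 0.0028, 0.2223]
ee_rot: [[-0.986, 0.165, -0.0], [0.165, 0.986, -0.0], [0.0, -0.0, -1.0]]
wrist_force: [0.5, -0.3, 0.2]
gripper_width: 0.503
gripper_force: 0.0
```

Emit:
{"op": "jog_arm", "data": {"plan": "-0.26 0.98 0.5 0 0 0 0;-0.26 0.98 0.5 0 0 0 0;-0.26 0.98 0.5 0 0 0 0;-0.26 0.98 0.5 0 0 0 0;-0.26 0.98 0.5 0 0 0 0;-0.26 0.98 0.5 0 0 0 0;-0.1 0.5 0.5 0 0 0 0;0 0 0.5 0 0 0 0;0 0 0 0 0 0 0;0 0 0 0 0 0 0"}}

```text
time_s: 4.15
tcp_pos: [0.5722, 0.1512, 0.1225]
ee_rot: [[-0.986, 0.166, -0.001], [0.166, 0.986, -0.001], [0.001, -0.001, -1.0]]
wrist_force: [-1.3, -0.6, 0.6]
gripper_width: 0.501
gripper_force: 0.0
```

```bash
python3 - <<'E'
from h import *
im,d,c=cap('wrist','w1.png'); P,uv=pts(c,d)
s=r.sense();T=s['tcp_pos'];R=np.array(s['ee_rot'])
m=(P[:,2]>.009)&(P[:,2]<.018)&(P[:,0]>.552)&(P[:,0]<.61)&(abs(P[:,1]-.165)<.03)
Q=P[m];print(len(Q),Q.min(0),Q.max(0))
if len(Q)>5:
    f=np.polyfit(Q[:,0],Q[:,1],1);print('rod y=',f,np.degrees(np.arctan(f[0])),'y at .5765',np.polyval(f,.5765))
m=(P[:,2]>.028)&(P[:,2]<.036)&(abs(P[:,0]-.5)<.06)&(abs(P[:,1]-.175)<.05);t=P[m]
if len(t)>20: print('sleeve',cv2.minAreaRect((t[:,:2]*1000).astype(np.float32)))
print(T)
E
```

```text
470 [0.55212584 0.15523982 0.00991591] [0.60294376 0.16949764 0.01630045]
rod y= [-0.16419587  0.25673345] -9.324527295697306 y at .5765 0.16207453197392968
sleeve ((497.73150634765625, 175.52613830566406), (33.8979606628418, 92.8223648071289), 80.75882720947266)
[0.57262139 0.15132741 0.1231208 ]
```

View pics/w1.png

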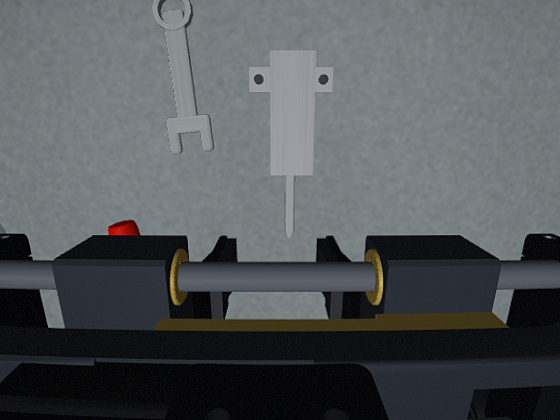

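The wrist view shows the rod running from the sleeve mouth (290,175) to its tip (290,236), just off the fingers' centre line. It lies along -9.3° at y = 0.162. I'll descend and grip.

Emit:
{"op": "jog_arm", "data": {"plan": "-0.08 0.46 0.6 0 0 0 0;0 0 0.8 0 0 0 0;0 0 0.8 0 0 0 0;0 0 0.8 0 0 0 0;0 0 0.8 0 0 0 0;0 0 0.6 0 0 0 0;0 0 0.4 0 0 0 0;0 0 0 0 0 0 0;0 0 0 0 0 0 1;0 0 0 0 0 0 1"}}

```text
time_s: 5.2
tcp_pos: [0.5769, 0.1635, 0.003]
ee_rot: [[-0.986, 0.165, 0.001], [0.165, 0.986, 0.001], [-0.001, 0.001, -1.0]]
wrist_force: [-1.0, -0.6, 1.3]
gripper_width: 0.395
gripper_force: 0.0
```

Emit:
{"op": "jog_arm", "data": {"plan": "0 0 0 0 0 0 1;0 0 0 0 0 0 1;0 0 0 0 0 0 1;0 0 0 0 0 0 1;0 0 0 0 0 0 1;-0.1 0 0 0 0 0 1;-0.3 0 0 0 0 0 1;-0.4 0 0 0 0 0 1;-0.4 0 0 0 0 0 1;0 0 0 0 0 0 1"}}

```text
time_s: 6.2
tcp_pos: [0.6087, 0.1582, 0.0027]
ee_rot: [[-0.986, 0.166, 0.003], [0.166, 0.986, 0.001], [-0.003, 0.001, -1.0]]
wrist_force: [1.1, -0.0, 0.6]
gripper_width: 0.078
gripper_force: 30.0
```

Emit:
{"op": "jog_arm", "data": {"plan": "-0.3 0 0 0 0 0 1;-0.5 0 0 0 0 0 1;-0.6 0 0 0 0 0 1;-0.6 0 0 0 0 0 1;-0.6 0 0 0 0 0 1;-0.5 0 0 0 0 0 1;-0.3 0 0 0 0 0 1;0 0 0 0 0 0 1;0 0 0 0 0 0 1;0 0 0 0 0 0 1"}}

```text
time_s: 7.2
tcp_pos: [0.69, 0.1444, 0.0028]
ee_rot: [[-0.986, 0.165, 0.001], [0.165, 0.986, 0.0], [-0.001, 0.0, -1.0]]
wrist_force: [0.7, -0.3, 0.9]
gripper_width: 0.081
gripper_force: 30.0
```

```bash
python3 - <<'E'
from h import *
im,d,c=cap('wrist','w2.png'); P,uv=pts(c,d); print(r.sense()['gripper_width'])
t=P[(P[:,2]>.017)&(P[:,2]<.026)&(P[:,0]>.553)&(P[:,0]<.66)&(abs(P[:,1]-.16)<.04)]
print(len(t)); 
if len(t)>20: print(np.percentile(t,[2,50,98],axis=0),cv2.minAreaRect((t[:,:2]*1000).astype(np.float32)))
E
```

```text
0.07831006050890438
7432
[[0.5756587  0.14561053 0.02058488]
 [0.6019459  0.15818701 0.02205726]
 [0.63173512 0.17069389 0.02345317]] ((603.68017578125, 157.98440551757812), (22.347721099853516, 59.59564208984375), 81.07206726074219)
```

View pics/w2.png

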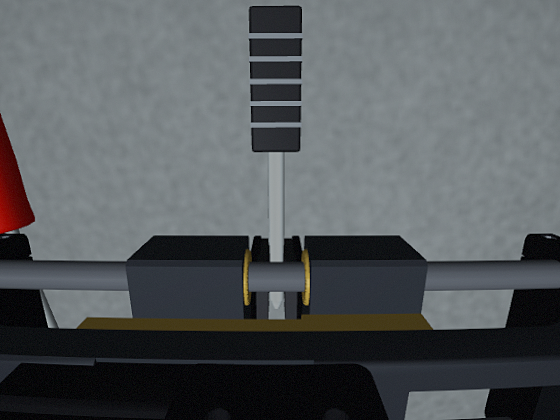

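The wrist view shows the whole grip (275,8–152) out of the sleeve and lying flat, with the rod in the fingers. I'll pull it a little further, release, rise and move over the grip.

Emit:
{"op": "jog_arm", "data": {"plan": "-0.3 0 0 0 0 0 1;-0.4 0 0 0 0 0 1;-0.3 0 0 0 0 0 1;0 0 0 0 0 0 1;0 0 0 0 0 0 0;0 0 0 0 0 0 0;0 0 0 0 0 0 0;0 0 0 0 0 0 0;0 0 0 0 0 0 0;0 0 -0.2 0 0 0 0"}}

```text
time_s: 8.25
tcp_pos: [0.7139, 0.14, 0.0069]
ee_rot: [[-0.986, 0.165, -0.002], [0.165, 0.986, -0.0], [0.002, -0.001, -1.0]]
wrist_force: [-0.4, 0.4, -0.6]
gripper_width: 0.479
gripper_force: 0.0
```

Emit:
{"op": "jog_arm", "data": {"plan": "0 0 -0.6 0 0 0 0;0 0 -0.9 0 0 0 0;0 0 -0.9 0 0 0 0;0 0 -0.5 0 0 0 0;0.6 0 0 0 0 0 0;0.8 0 0 0 0 0 0;0.8 0 0 0 0 0 0;0.8 0 0 0 0 0 0;0.5 0 0 0 0 0 0;0 0 0 0 0 0 0"}}

```text
time_s: 9.25
tcp_pos: [0.6271, 0.1549, 0.081]
ee_rot: [[-0.986, 0.164, -0.0], [0.164, 0.986, 0.0], [0.0, 0.0, -1.0]]
wrist_force: [0.3, -0.4, 0.2]
gripper_width: 0.498
gripper_force: 0.0
```

```bash
python3 - <<'E'
from h import *
print(r.sense()['tcp_pos'])
for n in ['scene','side']:
    im,d,c=cap(n,n+'3.png'); P,uv=pts(c,d)
    t=P[(P[:,2]>.017)&(P[:,2]<.026)&(P[:,0]>.553)&(P[:,0]<.70)&(abs(P[:,1]-.155)<.04)]
    R=cv2.minAreaRect((t[:,:2]*1000).astype(np.float32));print(n,len(t),R)
    t=P[(P[:,2]>.010)&(P[:,2]<.017)&(P[:,0]>.67)&(P[:,0]<.78)&(abs(P[:,1]-.14)<.03)]
    if len(t)>8: print('rod',t[:,0].max(),np.degrees(np.arctan(np.polyfit(t[:,0],t[:,1],1)[0])))
E
```

```text
[0.62709304 0.15485966 0.08098006]
scene 347 ((629.9615478515625, 155.25619506835938), (22.27789878845215, 61.44682693481445), 80.54940795898438)
rod 0.7430722629661457 -9.50219016288844
side 8 ((605.9217529296875, 171.33450317382812), (10.565485954284668, 2.2622153759002686), 10.294794082641602)
```

The element is lying flat with its grip centre at (0.629, 0.155), and the tool is above it. I'll descend, grip and lift.

Emit:
{"op": "jog_arm", "data": {"plan": "-0.06 0 0.6 0 0 0 0;0 0 0.9 0 0 0 0;0 0 0.8 0 0 0 0;0 0 0.5 0 0 0 0;0 0 0.3 0 0 0 0;0 0 0 0 0 0 1;0 0 0 0 0 0 1;0 0 0 0 0 0 1;0 0 0 0 0 0 1;0 0 0 0 0 0 1"}}

```text
time_s: 10.35
tcp_pos: [0.6301, 0.1544, 0.0029]
ee_rot: [[-0.986, 0.165, 0.001], [0.165, 0.986, 0.0], [-0.001, 0.0, -1.0]]
wrist_force: [0.6, -0.1, 0.1]
gripper_width: 0.248
gripper_force: 30.0
```

Emit:
{"op": "jog_arm", "data": {"plan": "0 0 0 0 0 0 1;0 0 -0.4 0 0 0 1;0 0 -0.8 0 0 0 1;0 0 -0.9 0 0 0 1;0 0 -0.9 0 0 0 1;0 0 -0.9 0 0 0 1;0 0 -0.9 0 0 0 1;0 0 -0.8 0 0 0 1;0 0 -0.4 0 0 0 1;0 0 0 0 0 0 1"}}

```text
time_s: 11.35
tcp_pos: [0.6305, 0.1546, 0.1545]
ee_rot: [[-0.986, 0.165, 0.003], [0.165, 0.986, 0.002], [-0.003, 0.002, -1.0]]
wrist_force: [-0.3, 0.2, -1.1]
gripper_width: 0.25
gripper_force: 30.0
```

Emit:
{"op": "jog_arm", "data": {"plan": "0 0 0 0 0 -0.5 1;0 0 0 0 0 -0.97 1;0 0 0 0 0 -0.97 1;0 0 0 0 0 -0.97 1;0 0 0 0 0 -0.97 1;0 0 0 0 0 -0.97 1;0 0 0 0 0 -0.97 1;0 0 0 0 0 -0.97 1;0 0 0 0 0 -0.97 1;0 0 0 0 0 -0.97 1"}}

```text
time_s: 12.35
tcp_pos: [0.6288, 0.154, 0.1507]
ee_rot: [[-0.429, -0.904, -0.003], [-0.904, 0.429, -0.001], [0.002, 0.003, -1.0]]
wrist_force: [0.3, 0.2, -1.3]
gripper_width: 0.249
gripper_force: 30.0
```

Emit:
{"op": "jog_arm", "data": {"plan": "0 0 0 0 0 -0.97 1;0 0 0 0 0 -0.97 1;0 0 0 0 0 -0.97 1;0 0 0 0 0 -0.97 1;0 0 0 0 0 -0.97 1;0 0 0 0 0 -0.5 1;0.5 0.31 0 0 0 0 1;0.95 0.61 0 0 0 0 1;0.95 0.61 0 0 0 0 1;0.95 0.61 0 0 0 0 1"}}

```text
time_s: 13.35
tcp_pos: [0.6018, 0.0567, 0.1514]
ee_rot: [[0.293, -0.956, -0.002], [-0.956, -0.293, -0.001], [-0.0, 0.003, -1.0]]
wrist_force: [-0.5, -0.6, -0.8]
gripper_width: 0.256
gripper_force: 30.0
```

Emit:
{"op": "jog_arm", "data": {"plan": "0.95 0.61 0 0 0 0 1;0.95 0.61 0 0 0 0 1;0.95 0.61 0 0 0 0 1;0.95 0.61 0 0 0 0 1;0.95 0.61 0 0 0 0 1;0.95 0.61 0 0 0 0 1;0.95 0.61 0 0 0 0 1;0.95 0.61 0 0 0 0 1;0.95 0.61 0 0 0 0 1;0.95 0.61 0 0 0 0 1"}}

```text
time_s: 14.35
tcp_pos: [0.5257, -0.2148, 0.1517]
ee_rot: [[0.292, -0.956, -0.002], [-0.956, -0.292, 0.001], [-0.001, 0.002, -1.0]]
wrist_force: [0.7, -0.5, -1.2]
gripper_width: 0.251
gripper_force: 30.0
```

Emit:
{"op": "jog_arm", "data": {"plan": "0.95 0.61 0 0 0 0 1;0.95 0.61 0 0 0 0 1;0.95 0.61 0 0 0 0 1;0.95 0.61 0 0 0 0 1;0.5 0.31 0.3 0 0 0 1;0 0 0.8 0 0 0 1;0 0 0.8 0 0 0 1;0 0 0.6 0 0 0 1;0 0 0.4 0 0 0 1;0 0 0 0 0 0 1"}}

```text
time_s: 15.35
tcp_pos: [0.4919, -0.3357, 0.0779]
ee_rot: [[0.294, -0.956, -0.004], [-0.956, -0.294, 0.002], [-0.003, 0.003, -1.0]]
wrist_force: [0.0, -0.2, -2.1]
gripper_width: 0.248
gripper_force: 30.0
```

```bash
cat > m.py <<'E'
from h import *
import sys
tag=sys.argv[1]; za=float(sys.argv[2])
s=r.sense();T=np.array(s['tcp_pos']);R=np.array(s['ee_rot']);print('tcp',T.round(4),R.round(4).tolist())
ex=-R[:,0]; ey=R[:,1]
rect=lambda t:cv2.minAreaRect((t[:,:2]*1000).astype(np.float32))
for n in ['scene','side','wrist']:
    im,d,c=cap(n,n+tag+'.png'); P,uv=pts(c,d); q=P-T; a=q@ex; b=q@ey
    t=P[(a>.04)&(a<.108)&(abs(b)<.012)&(abs(P[:,2]-za)<.02)]; a_=a[(a>.04)&(a<.108)&(abs(b)<.012)&(abs(P[:,2]-za)<.02)]
    if len(t)>20:
        # mid line of visible strip, top height per slice
        L=[]
        for k in np.arange(.04,.106,.006):
            w=t[(a_>=k)&(a_<k+.006)]
            if len(w)>3:L.append([k+.003,w[:,2].max(),((w-T)@ey).mean(),((w-T)@ey).max()-((w-T)@ey).min()])
        print(n,'rod a,ztop,b,width\n',np.round(np.array(L)[[0,len(L)//2,-1]]*1000,1).tolist(), 'tip a',np.percentile(a[(a>.09)&(a<.13)&(abs(b)<.012)&(abs(P[:,2]-za)<.012)],99))
    o=np.array([.4512,-.1977]);ux=np.array([-.302,.953]);uy=np.array([.953,.302])
    X=(P[:,:2]-o)@ux;Y=(P[:,:2]-o)@uy
    k=(X>-.008)&(X<.055)&(abs(Y)<.04)
    for nm,m in [('top',(abs(P[:,2]-.088)<.0025)&k),('ledge',(abs(P[:,2]-.0475)<.002)&(X>-.05)&(X<-.003)&(abs(Y)<.015)),('foot',(abs(P[:,2]-.008)<.003)&(X>-.06)&(X<.06)&(abs(Y)<.04))]:
        t=P[m]
        if len(t)>15:
            rr=rect(t);print(n,nm,len(t),np.round(rr[0],1),np.round(rr[1],1),round(rr[2],2),'z',np.median(t[:,2]).round(4),'X',np.percentile(X[m],[1,99]).round(4),'Y',np.percentile(Y[m],[1,99]).round(4))
E
python3 m.py 4 .086
```

```text
tcp [ 0.4919 -0.3357  0.0779] [[0.2937, -0.9559, -0.0042], [-0.9559, -0.2937, 0.0019], [-0.0031, 0.0035, -1.0]]
scene rod a,ztop,b,width
 [[43.0, 90.9, -2.3, 8.7], [73.0, 90.6, -2.5, 5.0], [103.0, 90.4, -2.8, 4.5]] tip a 0.11554410412925752
scene top 63 [ 444.9 -175.6] [51.5 46.1] 17.66 z 0.0883 X [0.0001 0.0459] Y [-0.0251  0.0252]
scene ledge 57 [ 458.6 -223.2] [16.3 36.6] 20.95 z 0.0474 X [-0.0448 -0.0085] Y [-0.0089  0.008 ]
scene foot 455 [ 452.6 -197.2] [ 71.2 109.8] 17.29 z 0.0083 X [-0.054   0.0544] Y [-0.0325  0.036 ]
side rod a,ztop,b,width
 [[61.0, 89.7, -1.8, 2.7], [91.0, 89.1, -1.6, 5.4], [103.0, 90.7, -1.8, 4.5]] tip a 0.11623794532644088
side top 95 [ 444.4 -175.6] [48.  50.1] 17.59 z 0.0877 X [-0.0007  0.0478] Y [-0.0238  0.0241]
side foot 265 [ 450.3 -197. ] [ 70.7 112. ] 17.73 z 0.0076 X [-0.0536  0.0566] Y [-0.0351  0.0345]
wrist foot 31 [ 467.1 -251.9] [42.7  1.7] 16.71 z 0.0075 X [-0.0574 -0.0553] Y [-0.0225  0.02  ]
```

View pics/wrist4.png

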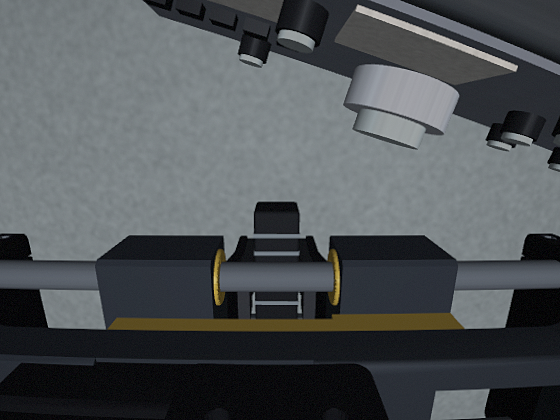

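The wrist view shows the grip held square between the fingers (277,205–315); the plates are hidden behind the gripper. From the depth data, I need a +0.6° turn, a 3 mm sideways shift and 26 mm down.

Emit:
{"op": "jog_arm", "data": {"plan": "0 -0.06 0.3 0 0 -0.04 1;0 -0.06 0.4 0 0 -0.035 1;0 0 0.34 0 0 0 1;0 0 0 0 0 0 1;-0.3 0 0 0 0 0 1;-0.4 0 0 0 0 0 1;-0.1 0 0 0 0 0 1;0 0 0 0 0 0 1;0 0 0 0 0 0 1;0 0 0 0 0 0 1"}}

```text
time_s: 16.5
tcp_pos: [0.4905, -0.3166, 0.0543]
ee_rot: [[0.304, -0.953, 0.001], [-0.953, -0.304, -0.0], [0.0, -0.0, -1.0]]
wrist_force: [0.2, -0.7, -1.1]
gripper_width: 0.249
gripper_force: 30.0
```

```bash
python3 m.py 5 .060; python3 - <<'E'
import cv2,numpy as np
a=cv2.imread('pics/scene5.png')[150:225,185:285];b=cv2.imread('pics/side5.png')[110:215,290:400]
cv2.imwrite('pics/crop5.png',np.hstack([cv2.resize(a,(400,300),interpolation=2),cv2.resize(b,(400,300),interpolation=2)]))
E
```

```text
tcp [ 0.4905 -0.3166  0.0543] [[0.3045, -0.9525, 0.0006], [-0.9525, -0.3045, -0.0003], [0.0004, -0.0005, -1.0]]
scene rod a,ztop,b,width
 [[43.0, 66.1, -2.2, 7.9], [73.0, 66.4, -1.9, 6.4], [103.0, 66.8, -1.7, 17.6]] tip a 0.12955238004353495
scene top 66 [ 444.6 -175.7] [50.7 46.6] 17.18 z 0.0881 X [0.0001 0.0461] Y [-0.0249  0.0246]
scene ledge 56 [ 460.2 -222.5] [18.5 36.3] 23.78 z 0.0477 X [-0.0441 -0.0085] Y [-0.009  0.009]
scene foot 445 [ 451.8 -197.4] [ 72.2 109.8] 18.08 z 0.0082 X [-0.0537  0.0546] Y [-0.032   0.0356]
side rod a,ztop,b,width
 [[55.0, 66.0, -1.0, 6.3], [73.0, 66.1, -0.4, 7.6], [97.0, 66.4, 0.1, 7.4]] tip a 0.1299817607453462
side top 97 [ 444.3 -174.9] [48.2 49. ] 17.87 z 0.0874 X [-0.0005  0.0481] Y [-0.0237  0.0243]
side foot 270 [ 450.3 -196.9] [ 70.  115.2] 18.16 z 0.0077 X [-0.0548  0.0561] Y [-0.0354  0.0343]
wrist foot 57 [ 468.7 -250.2] [37.7  4.4] 19.08 z 0.0076 X [-0.0571 -0.0527] Y [-0.018   0.0197]
```

View pics/crop5.png

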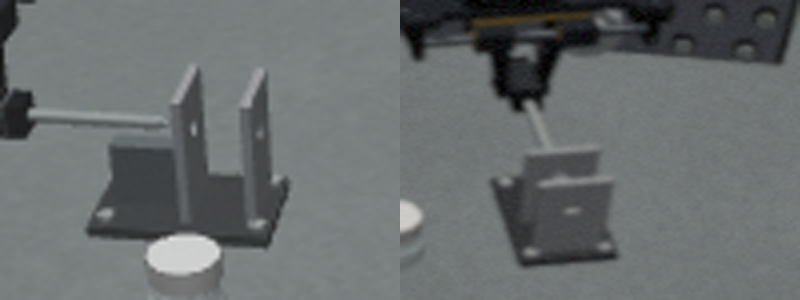

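The rod now points at the first eyelet in both crops, with its tip about 12 mm short of the plate. The axis is about 2 mm too high, so I'll make a small correction before inserting.

Emit:
{"op": "jog_arm", "data": {"plan": "0 0.024 0.09 0 0 0.04 1;0 0 0 0 0 0 1;0 0 0 0 0 0 1;0 0 0 0 0 0 1;0 0 0 0 0 0 1;0 0 0 0 0 0 1;0 0 0 0 0 0 1;0 0 0 0 0 0 1;0 0 0 0 0 0 1;0 0 0 0 0 0 1"}}

```text
time_s: 17.65
tcp_pos: [0.4897, -0.3166, 0.0518]
ee_rot: [[0.299, -0.954, 0.0], [-0.954, -0.299, 0.0], [0.0, -0.0, -1.0]]
wrist_force: [-0.2, 0.2, -1.0]
gripper_width: 0.252
gripper_force: 30.0
```

```bash
cat > s.py <<'E'
from station import r
import numpy as np
s=r.sense();T=np.array(s['tcp_pos'])*1000;R=np.array(s['ee_rot']);o=np.array([444.45,-175.7])
q=T[:2]-o;print('t',s['time_s'],'X',q@[-.3024,.9532]+23,'lat',q@[.9532,.3024],'z',T[2],'yaw',np.degrees(np.arctan2(-R[1,0],-R[0,0])),'pitch',-R[2,0]*57.3,'F',s['wrist_force'],'M',s['moment'])
E
python3 s.py
```

```text
t 17.65 X -124.97444707686589 lat 0.5402141244458893 z 51.80253147167946 yaw 107.40381853515555 pitch -0.000524853559373796 F [-0.21526653  0.24014032 -1.0065218 ] M [-0.00930561  0.13756667 -0.00733967]
```

Emit:
{"op": "jog_arm", "data": {"plan": "-0.2 0 0 0 0 0 1;-0.2 0 0 0 0 0 1;-0.2 0 0 0 0 0 1;-0.2 0 0 0 0 0 1;-0.2 0 0 0 0 0 1;-0.2 0 0 0 0 0 1;0 0 0 0 0 0 1;0 0 0 0 0 0 1;0 0 0 0 0 0 1;0 0 0 0 0 0 1"}}

```text
time_s: 18.65
tcp_pos: [0.4808, -0.2881, 0.0518]
ee_rot: [[0.299, -0.954, 0.0], [-0.954, -0.299, -0.0], [0.0, -0.0, -1.0]]
wrist_force: [0.6, 0.4, -1.3]
gripper_width: 0.248
gripper_force: 30.0
```

```bash
python3 s.py; python3 m.py 6 .060 | grep -A1 rod
```

```text
t 18.65 X -95.1729641725909 lat 0.6362154551426308 z 51.772567868170086 yaw 107.39030736951968 pitch -0.004058835594089729 F [ 0.64940687  0.35211755 -1.32567647] M [0.04676384 0.08653849 0.06982553]
scene rod a,ztop,b,width
 [[43.0, 64.3, -2.3, 8.1], [73.0, 63.8, -1.6, 13.0], [103.0, 78.8, -1.9, 22.7]] tip a 0.11541081762079211
--
side rod a,ztop,b,width
 [[49.0, 66.3, -0.5, 8.1], [97.0, 79.0, -0.3, 23.4], [103.0, 79.4, -0.1, 22.7]] tip a 0.10843738919905961
```

Emit:
{"op": "jog_arm", "data": {"plan": "-0.2 0 0 0 0 0 1;-0.2 0 0 0 0 0 1;-0.2 0 0 0 0 0 1;-0.15 0 0 0 0 0 1;-0.15 0 0 0 0 0 1;-0.15 0 0 0 0 0 1;-0.1 0 0 0 0 0 1;0 0 0 0 0 0 1;0 0 0 0 0 0 1;0 0 0 0 0 0 1"}}

```text
time_s: 19.8
tcp_pos: [0.4722, -0.2607, 0.0518]
ee_rot: [[0.299, -0.954, 0.0], [-0.954, -0.299, -0.0], [0.0, -0.0, -1.0]]
wrist_force: [-0.5, -0.7, -2.0]
gripper_width: 0.246
gripper_force: 30.0
```

```bash
python3 s.py
```

```text
t 19.8 X -66.36569012674921 lat 0.7512852918287317 z 51.805316958664754 yaw 107.39537987883762 pitch -0.0045151613073422395 F [-0.5005533  -0.66479556 -2.0467636 ] M [0.0268432  0.07509042 0.06417054]
```

Emit:
{"op": "jog_arm", "data": {"plan": "-0.25 0 0 0 0 0 1;-0.25 0 0 0 0 0 1;-0.25 0 0 0 0 0 1;-0.2 0 0 0 0 0 1;-0.2 0 0 0 0 0 1;-0.1 0 0 0 0 0 1;-0.04 0 0 0 0 0 1;0 0 0 0 0 0 1;0 0 0 0 0 0 1;0 0 0 0 0 0 1"}}

```text
time_s: 20.8
tcp_pos: [0.4625, -0.2299, 0.0518]
ee_rot: [[0.299, -0.954, 0.0], [-0.954, -0.299, -0.0], [0.0, -0.0, -1.0]]
wrist_force: [-0.3, 0.2, -1.5]
gripper_width: 0.247
gripper_force: 30.0
```

```bash
python3 s.py
```

```text
t 20.8 X -34.1462869134047 lat 0.8380891868356798 z 51.77897204909144 yaw 107.39101179337466 pitch -0.002971379796610821 F [-0.27172524  0.22773865 -1.5046245 ] M [-0.01534006  0.11890294 -0.07554154]
```

Emit:
{"op": "jog_arm", "data": {"plan": "-0.05 0 0 0 0 0 1;0 0 0 0 0 0 1;-0.05 0 0 0 0 0 1;0 0 0 0 0 0 1;-0.04 0 0 0 0 0 1;0 0 0 0 0 0 1;-0.04 0 0 0 0 0 1;0 0 0 0 0 0 1;0 0 0 0 0 0 1;0 0 0 0 0 0 1"}}

```text
time_s: 21.8
tcp_pos: [0.462, -0.2275, 0.052]
ee_rot: [[0.3, -0.954, 0.002], [-0.954, -0.3, -0.003], [0.003, -0.001, -1.0]]
wrist_force: [0.9, -11.4, -5.4]
gripper_width: 0.254
gripper_force: 30.0
```

```bash
python3 s.py
```

```text
t 21.8 X -31.686116366751953 lat 1.043681667066805 z 52.00492481576761 yaw 107.45426862553799 pitch -0.18395711193842343 F [  0.92259835 -11.4309353   -5.42109537] M [-3.47553164 -0.19209781  0.08747465]
```

The shoulder met the plate at X=-31.7 with 11 N, which is where I expected contact. I'll lower the grip onto the ledge while keeping it pressed, then release.

Emit:
{"op": "jog_arm", "data": {"plan": "0 0 0.03 0 0 0 1;0 0 0.03 0 0 0 1;0 0 0 0 0 0 1;0 0 0 0 0 0 1;0 0 0 0 0 0 0.2;0 0 0 0 0 0 0.1;0 0 0 0 0 0 0;0 0 0 0 0 0 0;0 0 0 0 0 0 0;0 0 0 0 0 0 0"}}

```text
time_s: 22.8
tcp_pos: [0.4611, -0.2253, 0.0503]
ee_rot: [[0.299, -0.954, -0.0], [-0.954, -0.299, 0.0], [-0.0, 0.0, -1.0]]
wrist_force: [-0.2, -0.5, -0.4]
gripper_width: 0.493
gripper_force: 0.0
```

```bash
python3 s.py; python3 - <<'E'
from h import *
o=np.array([.44445,-.1757])
for n in ['scene','side']:
    im,d,c=cap(n,n+'7.png');P,uv=pts(c,d);q=P[:,:2]-o;X=q@[-.3024,.9532]+.023;Y=q@[.9532,.3024]
    m=(X>.047)&(X<.1)&(abs(Y)<.012)&(P[:,2]>.05)&(P[:,2]<.07)
    print(n,m.sum(),'tip X',np.percentile(X[m],[50,97,100]) if m.any() else '', 'ztop',P[m,2].max() if m.any() else '')
a=cv2.imread('pics/scene7.png')[140:230,185:285];b=cv2.imread('pics/side7.png')[110:215,290:400]
cv2.imwrite('pics/crop7.png',np.hstack([cv2.resize(a,(400,360),interpolation=2),cv2.resize(b,(400,360),interpolation=2)]))
E
```

```text
t 22.8 X -29.31838742094874 lat 0.9048268091412442 z 50.2531643237511 yaw 107.41782935712199 pitch 0.006314677981485876 F [-0.22634399 -0.46624766 -0.37810033] M [-0.01589811  0.11083381  0.00285971]
scene 53 tip X [0.06660663 0.08253041 0.0846158 ] ztop 0.06419297973622207
side 49 tip X [0.06187747 0.08321524 0.08384248] ztop 0.06660473858176486
```

View pics/crop7.png

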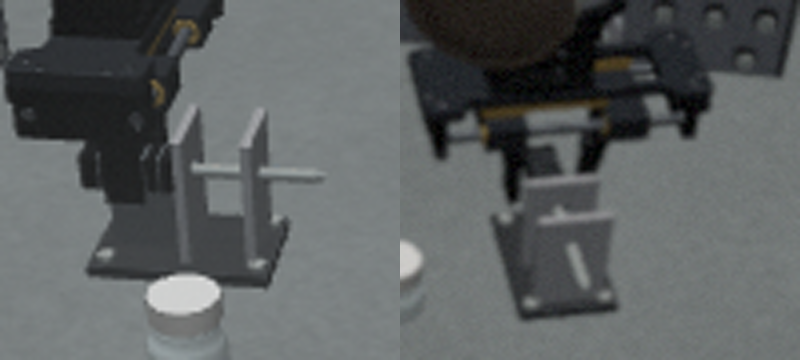

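The rod is through both eyelets with the tip at X≈84.5 (85 is home), and the fingers are open. I'll retreat straight up.

Emit:
{"op": "jog_arm", "data": {"plan": "0 0 -0.2 0 0 0 0;0 0 -0.4 0 0 0 0;0 0 -0.8 0 0 0 0;0 0 -0.9 0 0 0 0;0 0 -0.9 0 0 0 0;0 0 -0.9 0 0 0 0;0.5 0 -0.9 0 0 0 0;0.9 0 -0.5 0 0 0 0;0.9 0 0 0 0 0 0;0.9 0 0 0 0 0 0"}}

```text
time_s: 23.9
tcp_pos: [0.4856, -0.3026, 0.1897]
ee_rot: [[0.299, -0.954, 0.003], [-0.954, -0.299, -0.001], [0.002, -0.002, -1.0]]
wrist_force: [-0.3, 1.0, 0.5]
gripper_width: 0.501
gripper_force: 0.0
```

Emit:
{"op": "jog_arm", "data": {"plan": "0.9 0 -0.3 0 0 0 0;0.9 0 -0.3 0 0 0 0;0.9 0 -0.3 0 0 0 0;0.9 0 -0.3 0 0 0 0;0.5 0 0 0 0 0 0;0 0 0 0 0 0 0;0 0 0 0 0 0 0;0 0 0 0 0 0 0;0 0 0 0 0 0 0;0 0 0 0 0 0 0"}}

```text
time_s: 24.9
tcp_pos: [0.5157, -0.399, 0.218]
ee_rot: [[0.3, -0.954, -0.0], [-0.954, -0.3, 0.0], [-0.0, -0.0, -1.0]]
wrist_force: [-0.3, -0.4, 0.4]
gripper_width: 0.501
gripper_force: 0.0
```

```bash
python3 - <<'E'
from h import *
o=np.array([.44445,-.1757]);L=[]
for n,b in [('scene',(185,140,285,230)),('side',(290,110,400,215)),('wrist',None)]:
    im,d,c=cap(n,n+'8.png');P,uv=pts(c,d);q=P[:,:2]-o;X=q@[-.3024,.9532]+.023;Y=q@[.9532,.3024]
    m=(X>.047)&(X<.1)&(abs(Y)<.012)&(P[:,2]>.05)&(P[:,2]<.07)
    g=(X>-.075)&(X<-.002)&(abs(Y)<.016)&(P[:,2]>.066)&(P[:,2]<.075)
    print(n,m.sum(),'tip',X[m].max() if m.any() else '',' grip top',g.sum(),np.percentile(X[g],[0.5,50,99.5]) if g.any() else '',np.median(P[g],axis=0))
    if b: L.append(cv2.resize(cv2.imread(f'pics/{n}8.png')[b[1]:b[3],b[0]:b[2]],(400,360),interpolation=2))
cv2.imwrite('pics/crop8.png',np.hstack(L)); s=r.sense();print(s['time_s'],s['wrist_force'])
E
```

```text
scene 52 tip 0.0848975934739094  grip top 132 [-0.05994381 -0.03353879 -0.00587303] [ 0.46516065 -0.22822079  0.06960191]
side 45 tip 0.08459392701876031  grip top 89 [-0.0601668  -0.03897762 -0.02040389] [ 0.46504297 -0.2349437   0.06943839]
wrist 0 tip   grip top 0  [nan nan nan]
25.05 [0.55464812 0.7350059  0.53208413]
  return _methods._mean(a, axis=axis, dtype=dtype,
  ret = um.true_divide(
```

View pics/crop8.png

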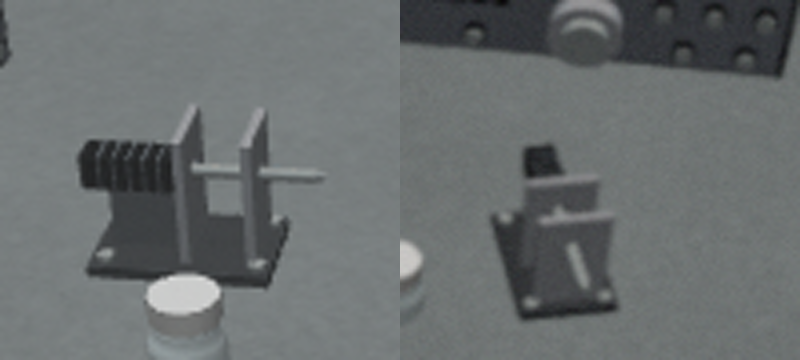

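The grip spans X = -60 to 0 with its top at 69.5 mm, so it sits on the ledge. The tip is at 84.9 mm, and nothing is touching it. It's home, so I'll hand in the job.

```bash
python3 -c "
from station import r
print(r.finish_job())"
```

```text
the job is handed in; nothing more can be done
None
```

The antenna element was drawn out, laid flat and released, then picked up again and pushed through both eyelets until the grip was home against the first plate and resting on the ledge; it was let go and the job handed in at about 25 s, with no verdict shown.

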